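# Stow the tea tins and hold up the heaviest

## Robot

A 7-joint arm with a two-finger parallel gripper is mounted at the origin on a cart in front of the work surface, level with it; the furniture and walls round the work are solid. World frame = base frame: x ahead of the robot, y to its left, z up, the work surface at z = 0. Lengths are in mm, angles in rad, forces in N, time in s.
With the tool pointing down it reaches from about 425 to 925 mm from the base axis. Payload 6.8 kg.
Tool frame: the origin (TCP) lies midway between the tips of the shut fingers; the grasp point (between the pads) lies 19 mm behind it; z points along the fingers, y is the line along which they close (so a half turn about z gives the same grasp; the last joint's range is limited). The gripper opens to 85 mm and grips with 20 to 120 N. Pads are 22 mm wide; open, the fingers measure 114 mm over their backs; the gripper's body (76 mm by 85 mm) begins 54 mm behind the grasp point. The pads swing forward as they close: fully open they stand 13 mm farther back than shut.
Start: joints at [0.992, 0.477, 0.022, 1.555, -0.011, 1.109, -0.083], TCP at [306.191, -601.577, 231.308] pointing down, gripper open.
Joint ranges: [-2.96, 2.96], [-0.34, 2.1], [-1.41, 1.46], [0.24, 2.44], [-1.37, 4.51], [0.17, 1.92], [-2.96, 2.96]. Speed limits (rad/s): [2.39, 2.39, 3.14, 3.14, 3.14, 3.14, 3.14].

## Interface

Orientations are given as a unit quaternion [w, x, y, z].
In Python, from plant import robot gives the robot as it stands.
- The arm moves only by the shell command python3 jog.py 'ROWS' [OPENING] [FORCE]. ROWS is a JSON list of rows, 1 to 10 of them, each of 6 numbers: dx, dy, dz in mm, then a rotation vector rx, ry, rz in rad; each row is the pose to reach, as a shift and turn from the pose commanded when the command began, along the tool's axes at that moment; what a row does not reach only later rows make up. A row lasts 1/8 s, in which the tool goes at most 62.5 mm and 0.188 rad, less where a joint would pass 70% of its speed; a pose out of reach is approached as far as the arm can. OPENING is the finger opening in mm, set as the command begins (- or left out keeps the last). The fingers move at their own pace and stop on an object; FORCE is the grip in N (left out, the last holds). Time passes only in rows, so rows that do not move let the fingers close. It prints the time, the measured TCP pose, the force, the opening and the grip force at its end.
- robot.observe(): the state, without advancing time (a new reading comes with each control period).
- robot.read_camera(name): name is "scene" or "side" or "wrist"; returns (picture, depth): 420x560x3 uint8, red, green, blue; 420x560 float32, mm along the optical axis (not along the pixel's ray), 0 where there is no reading.
- robot.camera_info(name): a dict with "fx", "fy", "cx", "cy" (pixels), "T" (4x4, takes a point from camera to world coordinates). Camera axes: x right, y down, z forward; pixel columns grow to the right and rows downward; lengths in mm; the calibration is good to about 2 mm. A picture is of the moment at which its call begins: read the wrist's pose just before it. camera_info takes no time and is no camera call; for the wrist camera it gives the pose at the moment of the call.
- robot.finish_job(): hands the job in; it is judged then, once.
The state is a dict: "clock": time; "joints": joint angles; "joint_vel": joint speeds; "effort": joint torques, N m; "eef_pos": TCP position; "orientation": TCP orientation; "contact_force": force on the tool from outside, world axes, zero at the start; "torque": the same for the moment, N m; "opening": finger opening in mm; "gripper_force": force on a finger pad.
Only numpy, scipy, OpenCV 4.12 (cv2) and the standard library are available. Lean on these libraries where they do the work, as an engineer would, in place of code of your own. Each camera call takes 0.05 s, during which the arm holds its last target. There are 200 camera calls.

## Task

Put the three identical closed tea tins upright into the three pockets of the wooden caddy, one in each and fully down, and let go of each, feeling its weight as you carry it. Once all three are seated, lift the heaviest out again and finish while still holding it in the gripper, upright and steady with its base at least 15 cm above the worktop, the other two staying in their pockets. Do not tip any tin over, and leave the mug, the pepper mill and the jam jar where they stand.

Things in the scene. Friction and masses are not known exactly. Their poses are not given: they have to be found in the camera images.
- tin_1: closed square tea tin, dark blue with brass bands and a fixed brass lid, 56 x 56 x 80 mm, standing on the worktop; origin at the centre of its underside, z up, x and y square to its sides; grip its upper half. The three tins differ only in weight: one, which may be any of them, weighs 0.69 to 0.81 kg, the other two 0.19 to 0.33 kg; contents loose inside
- tin_2: closed square tea tin, dark blue with brass bands and a fixed brass lid, 56 x 56 x 80 mm, standing on the worktop; origin at the centre of its underside, z up, x and y square to its sides; grip its upper half. The three tins differ only in weight: one, which may be any of them, weighs 0.69 to 0.81 kg, the other two 0.19 to 0.33 kg; contents loose inside
- tin_3: closed square tea tin, dark blue with brass bands and a fixed brass lid, 56 x 56 x 80 mm, standing on the worktop; origin at the centre of its underside, z up, x and y square to its sides; grip its upper half. The three tins differ only in weight: one, which may be any of them, weighs 0.69 to 0.81 kg, the other two 0.19 to 0.33 kg; contents loose inside
- caddy: fixed wooden block 95 mm (x) by 315 mm (y) by 30 mm high with three square pockets in a row along its y, 105 mm apart; origin at the centre of its underside
- caddy_hole0 (a point): centre of the mouth of the left (+y) pocket of the caddy (level with the block's top, 30 mm above the worktop): square, 62 mm wide with a 3 mm chamfer, 22 mm deep, so a seated tin's underside is 22 mm below this point; sides parallel to the caddy's x and y
- caddy_hole1 (a point): centre of the mouth of the middle pocket of the caddy (level with the block's top, 30 mm above the worktop): square, 62 mm wide with a 3 mm chamfer, 22 mm deep, so a seated tin's underside is 22 mm below this point; sides parallel to the caddy's x and y
- caddy_hole2 (a point): centre of the mouth of the right (-y) pocket of the caddy (level with the block's top, 30 mm above the worktop): square, 62 mm wide with a 3 mm chamfer, 22 mm deep, so a seated tin's underside is 22 mm below this point; sides parallel to the caddy's x and y
- mug: striped mug, 86 x 120 x 90 mm, a bystander; origin at the centre of its underside
- pepper_mill: brown wooden pepper mill, 58 mm across, 150 mm high, a bystander; origin at the centre of its underside
- jam_jar: jam jar with a yellow lid, 71 mm across, 110 mm high, a bystander; origin at the centre of its underside

How it is judged (in metres and radians):
On the way:
1. all three tins are seated in the caddy's pockets, one in each, and released (((horizontal distance between tin_1 and caddy_hole0 below 0.008 m and z of tin_1 in the frame of caddy_hole0 below -0.018 m) or (horizontal distance between tin_1 and caddy_hole1 below 0.008 m and z of tin_1 in the frame of caddy_hole1 below -0.018 m) or (horizontal distance between tin_1 and caddy_hole2 below 0.008 m and z of tin_1 in the frame of caddy_hole2 below -0.018 m)) and angle between each of tin_1, tin_2, tin_3's own z axis and vertical below 0.06 rad and contact force between each of tin_1, tin_2, tin_3 and the fingers below 0.1 N and ((horizontal distance between tin_2 and caddy_hole0 below 0.008 m and z of tin_2 in the frame of caddy_hole0 below -0.018 m) or (horizontal distance between tin_2 and caddy_hole1 below 0.008 m and z of tin_2 in the frame of caddy_hole1 below -0.018 m) or (horizontal distance between tin_2 and caddy_hole2 below 0.008 m and z of tin_2 in the frame of caddy_hole2 below -0.018 m)) and ((horizontal distance between tin_3 and caddy_hole0 below 0.008 m and z of tin_3 in the frame of caddy_hole0 below -0.018 m) or (horizontal distance between tin_3 and caddy_hole1 below 0.008 m and z of tin_3 in the frame of caddy_hole1 below -0.018 m) or (horizontal distance between tin_3 and caddy_hole2 below 0.008 m and z of tin_3 in the frame of caddy_hole2 below -0.018 m))), for 0.2 s.
At the end, for the whole second after the job is handed in: the heaviest tin hangs steady in the fingers, within 17 degrees of upright, base over 12 cm above the worktop; the other two stand untouched in their pockets (within 8 mm of centre, at most 4 mm off the pocket floor), each pressing on the caddy with under 5.5 N, as only a light tin does (((height (world z) of tin_1 above 0.12 m and angle between tin_1's own z axis and vertical below 0.3 rad and linear speed of tin_1 below 0.05 m/s and contact force between tin_1 and the fingers above 1 N and contact force between tin_1 and caddy below 0.1 N and ((horizontal distance between tin_2 and caddy_hole0 below 0.008 m and z of tin_2 in the frame of caddy_hole0 below -0.018 m) or (horizontal distance between tin_2 and caddy_hole1 below 0.008 m and z of tin_2 in the frame of caddy_hole1 below -0.018 m) or (horizontal distance between tin_2 and caddy_hole2 below 0.008 m and z of tin_2 in the frame of caddy_hole2 below -0.018 m)) and angle between each of tin_2, tin_3's own z axis and vertical below 0.06 rad and contact force between each of tin_2, tin_3 and caddy below 5.5 N and contact force between each of tin_2, tin_3 and the fingers below 0.1 N and contact force between each of tin_2, tin_3 and tin_1 below 0.1 N and linear speed of each of tin_2, tin_3 below 0.02 m/s and ((horizontal distance between tin_3 and caddy_hole0 below 0.008 m and z of tin_3 in the frame of caddy_hole0 below -0.018 m) or (horizontal distance between tin_3 and caddy_hole1 below 0.008 m and z of tin_3 in the frame of caddy_hole1 below -0.018 m) or (horizontal distance between tin_3 and caddy_hole2 below 0.008 m and z of tin_3 in the frame of caddy_hole2 below -0.018 m))) or (height (world z) of tin_2 above 0.12 m and angle between tin_2's own z axis and vertical below 0.3 rad and linear speed of tin_2 below 0.05 m/s and contact force between tin_2 and the fingers above 1 N and contact force between tin_2 and caddy below 0.1 N and ((horizontal distance between tin_1 and caddy_hole0 below 0.008 m and z of tin_1 in the frame of caddy_hole0 below -0.018 m) or (horizontal distance between tin_1 and caddy_hole1 below 0.008 m and z of tin_1 in the frame of caddy_hole1 below -0.018 m) or (horizontal distance between tin_1 and caddy_hole2 below 0.008 m and z of tin_1 in the frame of caddy_hole2 below -0.018 m)) and angle between each of tin_1, tin_3's own z axis and vertical below 0.06 rad and contact force between each of tin_1, tin_3 and caddy below 5.5 N and contact force between each of tin_1, tin_3 and the fingers below 0.1 N and contact force between each of tin_1, tin_3 and tin_2 below 0.1 N and linear speed of each of tin_1, tin_3 below 0.02 m/s and ((horizontal distance between tin_3 and caddy_hole0 below 0.008 m and z of tin_3 in the frame of caddy_hole0 below -0.018 m) or (horizontal distance between tin_3 and caddy_hole1 below 0.008 m and z of tin_3 in the frame of caddy_hole1 below -0.018 m) or (horizontal distance between tin_3 and caddy_hole2 below 0.008 m and z of tin_3 in the frame of caddy_hole2 below -0.018 m))) or (height (world z) of tin_3 above 0.12 m and angle between tin_3's own z axis and vertical below 0.3 rad and linear speed of tin_3 below 0.05 m/s and contact force between tin_3 and the fingers above 1 N and contact force between tin_3 and caddy below 0.1 N and ((horizontal distance between tin_1 and caddy_hole0 below 0.008 m and z of tin_1 in the frame of caddy_hole0 below -0.018 m) or (horizontal distance between tin_1 and caddy_hole1 below 0.008 m and z of tin_1 in the frame of caddy_hole1 below -0.018 m) or (horizontal distance between tin_1 and caddy_hole2 below 0.008 m and z of tin_1 in the frame of caddy_hole2 below -0.018 m)) and angle between each of tin_1, tin_2's own z axis and vertical below 0.06 rad and contact force between each of tin_1, tin_2 and caddy below 5.5 N and contact force between each of tin_1, tin_2 and the fingers below 0.1 N and contact force between each of tin_1, tin_2 and tin_3 below 0.1 N and linear speed of each of tin_1, tin_2 below 0.02 m/s and ((horizontal distance between tin_2 and caddy_hole0 below 0.008 m and z of tin_2 in the frame of caddy_hole0 below -0.018 m) or (horizontal distance between tin_2 and caddy_hole1 below 0.008 m and z of tin_2 in the frame of caddy_hole1 below -0.018 m) or (horizontal distance between tin_2 and caddy_hole2 below 0.008 m and z of tin_2 in the frame of caddy_hole2 below -0.018 m))))); the arm keeps its last pose, push and grip.
It fails at once if a tin is tipped over (more than 40 degrees) (angle between any of tin_1, tin_2, tin_3's own z axis and vertical above 0.7 rad).
It fails at once if the mug, the pepper mill or the jam jar is moved by more than 3 cm or knocked over (distance of any of mug, pepper_mill, jam_jar from where it was at the start of the episode above 0.03 m or angle between any of mug, pepper_mill, jam_jar's own z axis and vertical above 0.5 rad).
It also fails if it takes over 72 s, if anything falls off the work surface, if the arm or the gripper's body presses on something with over 40 N, if the wrist force passes 120 N, or if a joint passes its speed limit or range.

## Working session

There is one attempt and no reset: what is moved stays moved. The work goes in short steps, Python scripts to look and compute and a shell command to move; the robot and the scene stay as the last step left them, time stands still between calls to the robot, and variables do not carry over. Pictures are saved under pics/ and viewed, at most 10 in all, crops included, and the job is handed in when it is done.

```bash
ls; mkdir -p pics; python3 - <<'E'
from plant import robot
import cv2,numpy as np
o=robot.observe();print({k:np.round(v,3).tolist() for k,v in o.items()})
for n in("scene","side"):
    p,d=robot.read_camera(n);cv2.imwrite(f"pics/{n}0.png",p[...,::-1]);np.savez(f"{n}0.npz",p=p,d=d)
    i=robot.camera_info(n);print(n,i['fx'],i['cx'],i['cy'],np.round(i['T'],3).tolist())
E
```

```text
jog.py
pics
plant.py
{'clock': 0.0, 'joints': [0.992, 0.478, 0.022, 1.556, -0.011, 1.109, -0.083], 'joint_vel': [-0.0, -0.0, 0.0, -0.0, -0.0, -0.001, 0.001], 'effort': [-0.0, -59.644, 1.608, -28.12, 0.013, 0.009, -0.0], 'eef_pos': [305.878, -601.053, 230.33], 'orientation': [-0.001, 0.972, 0.233, -0.0], 'contact_force': [-0.503, -0.121, 0.722], 'torque': [-0.043, -0.003, 0.005], 'gripper_force': 0.0, 'opening': 85.282}
scene 426.22269502813185 282.2468180393854 214.16976864254136 [[-0.64, -0.495, 0.588, -258.637], [-0.769, 0.415, -0.487, 622.995], [-0.003, -0.763, -0.646, 925.202], [0.0, 0.0, 0.0, 1.0]]
side 397.17936001196733 279.44964593104567 214.07335864537495 [[-0.996, -0.044, 0.08, 421.858], [-0.092, 0.466, -0.88, 1084.161], [0.001, -0.884, -0.468, 659.659], [0.0, 0.0, 0.0, 1.0]]
```

View pics/scene0.png

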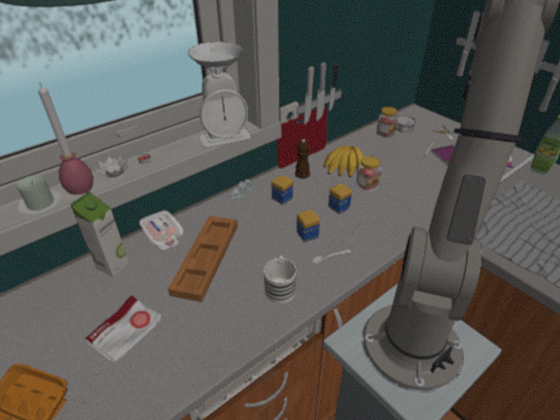

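View pics/side0.png

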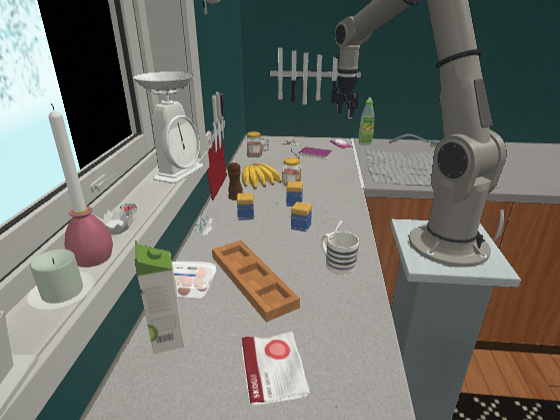

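The scene view shows the tins at about (282,190), (340,198) and (308,226), and the caddy around (205,257). The mug is at (280,278), the mill at (302,160) and the jar at (370,172). The side view agrees: tins at (245,206), (294,193) and (301,216), caddy at (255,278).

```bash
cat > h.py <<'E'
import cv2,numpy as np
from plant import robot
def world(d,i):
    v,u=np.mgrid[:420,:560]
    c=np.stack([(u-i['cx'])/i['fx']*d,(v-i['cy'])/i['fy']*d,d,np.ones_like(d)],-1)
    return (c@np.array(i['T']).T)[...,:3]
def blobs(m,mina=60):
    n,l,s,c=cv2.connectedComponentsWithStats(m.astype(np.uint8));
    return [(l==k,c[k]) for k in range(1,n) if s[k][4]>mina]
def rect(P):
    (c,s,a)=cv2.minAreaRect(P[:,:2].astype(np.float32)); return np.round(c,1),np.round(s,1),round(a,1)
E
python3 - <<'E'
from h import *
for n in("scene","side"):
    f=np.load(n+"0.npz");i=robot.camera_info(n);W=world(f['d'],i);hsv=cv2.cvtColor(f['p'],cv2.COLOR_RGB2HSV);H,S,V=[hsv[...,k].astype(int) for k in range(3)]
    print(n)
    z=W[...,2];ok=f['d']>0
    for nm,m in(("top",(z>76)&(z<84)),("caddy",(z>26)&(z<34)&(H<25)&(S>120)),("tall",(z>100)&(z<160)),("mid",(z>84)&(z<100)) ):
        inr=ok&m&(W[...,0]>250)&(W[...,0]<1000)&(abs(W[...,1])<700)
        for b,c in blobs(inr,40):
            P=W[b];print(nm,np.round(c),len(P),"z%.1f"%P[:,2].mean(),*rect(P),"H%d S%d"%(np.median(H[b]),np.median(S[b])))
E
```

```text
scene
top [315. 135.] 45 z79.6 [ 797.  -422.7] [120.6  12. ] 89.0 H176 S180
top [289. 146.] 44 z80.7 [ 797.3 -290.2] [ 11.5 114.6] 0.3 H176 S184
top [207. 179.] 276 z79.9 [816.9  30.2] [544.5  11.1] 89.9 H90 S111
top [369. 171.] 56 z79.9 [ 492.2 -397.6] [77.2 46. ] 44.8 H2 S92
top [282. 181.] 122 z78.5 [ 647.9 -126.6] [54.6 56. ] 10.3 H19 S159
top [341. 189.] 146 z78.7 [ 484.4 -243.3] [54.6 52.6] 87.1 H20 S160
top [128. 214.] 59 z80.2 [816.9 349.1] [ 8.9 83.7] 2.2 H90 S111
top [308. 216.] 182 z78.7 [452.5 -68.6] [55.  56.3] 72.4 H20 S159
top [ 44. 251.] 207 z79.9 [817.6 595.3] [ 10.6 206.8] 0.2 H89 S112
top [113. 250.] 45 z79.8 [696.9 445.8] [ 6.2 64.8] 22.5 H20 S21
top [280. 263.] 62 z80.4 [353.1 124.1] [75.  29.4] 46.5 H21 S15
top [280. 283.] 62 z79.8 [307.8 161.4] [78.7 27.8] 54.1 H22 S15
caddy [348. 167.] 55 z30.3 [ 608.9 -415.7] [67.9 34.6] 46.5 H21 S171
caddy [203. 257.] 1393 z28.8 [571.7 231.3] [ 97.  318.2] 37.0 H13 S150
tall [236. 156.] 3318 z130.8 [ 806.6 -147.7] [  33.8 1104.2] 0.1 H87 S96
tall [303. 148.] 162 z122.8 [ 709.8 -272.9] [48.7 36.1] 38.0 H12 S146
tall [370. 162
[... 1314 characters left out ...]
15.7] 37.2 H14 S146
tall [192. 190.] 1105 z133.3 [ 809.  -186.2] [  21.8 1027. ] 0.0 H82 S83
tall [292. 161.] 108 z107.8 [ 509.6 -404.8] [63.7 59.9] 78.8 H22 S163
tall [233. 169.] 152 z122.1 [ 713.8 -268.3] [48.7 33.7] 27.1 H13 S129
tall [ 93. 332.] 1708 z133.5 [809.4 536.2] [327.6  21.6] 89.9 H30 S17
tall [160. 303.] 835 z130.8 [712.2 486. ] [71.4 25.3] 42.2 H23 S18
mid [188. 205.] 345 z92.1 [ 810.  -110.4] [710.8  20. ] 89.7 H88 S95
mid [291. 167.] 71 z90.5 [ 507.7 -387.9] [69.3 36.9] 8.7 H30 S11
mid [342. 241.] 151 z87.7 [333.8 145.9] [87.6 85.8] 63.7 H27 S17
mid [ 94. 345.] 739 z91.9 [818.3 536. ] [  4.3 327.4] 0.0 H88 S103
mid [163. 318.] 208 z92.2 [712.  485.2] [71.5 26. ] 43.2 H23 S18
```

```bash
cat >> h.py <<'E'
from scipy.spatial.transform import Rotation as R
def go(x,y,z,yaw):
    "tool-axis shift and turn to a world TCP position with tool x at yaw (deg), pointing down"
    o=robot.observe();q=o['orientation'];r=R.from_quat(np.r_[q[1:],q[0]])
    t=np.deg2rad(yaw);g=R.from_matrix([[np.cos(t),np.sin(t),0],[np.sin(t),-np.cos(t),0],[0,0,-1]])
    d=r.inv().apply(np.array([x,y,z])-o['eef_pos']);w=(r.inv()*g).as_rotvec()
    print("clock %.2f"%o['clock'],np.round(o['eef_pos'],1),"shift",np.round(d,1),"turn",np.round(w,3),"rows %.1f"%max(np.linalg.norm(d)/62.5,np.linalg.norm(w)/.188))
def tops(name,lo=76,hi=84,save=None):
    o=robot.observe();i=robot.camera_info(name);p,d=robot.read_camera(name)
    if save: cv2.imwrite(save,p[...,::-1])
    W=world(d,i);z=W[...,2];return p,d,W,i
E
python3 -c "
from h import *
go(520,-140,330,80)"
```

```text
clock 0.10 [ 305.9 -601.1  230.4] shift [ 400.  -314.   -99.1] turn [-0.002 -0.001 -0.925] rows 8.3
```

```bash
python3 jog.py '[[40,-31,-30,0,0,-0.1],[90,-70,-60,0,0,-0.2],[140,-110,-99,0,0,-0.3],[190,-150,-99,0,0,-0.42],[240,-188,-99,0,0,-0.55],[290,-228,-99,0,0,-0.7],[330,-260,-99,0,0,-0.8],[370,-290,-99,0,0,-0.88],[390,-306,-99,0,0,-0.92],[400,-314,-99,0,0,-0.925]]' 85
python3 - <<'E'
from h import *
p,d,W,i=tops("wrist",save="pics/w1.png")
print(robot.observe()['joints'],np.round(i['T'],2).tolist())
hsv=cv2.cvtColor(p,cv2.COLOR_RGB2HSV)
z=W[...,2]
for b,c in blobs((d>0)&(z>74)&(z<86),200): print(np.round(c),b.sum(),W[b][:,2].mean(),*rect(W[b]))
for b,c in blobs((d>0)&(z>26)&(z<34),500): print(np.round(c),b.sum(),W[b][:,2].mean(),*rect(W[b]))
E
```

```text
clock: 1.35
eef_pos: [520.4, -139.5, 330.0]
orientation: [-0.0, 0.766, 0.643, -0.0]
contact_force: [0.3, -0.2, 0.3]
opening: 84.9
gripper_force: 0.0
[ 0.47726682  0.19684391 -0.38633314  1.7324448   0.07777983  1.22784291
 -0.1024178 ] [[0.98, -0.17, -0.06, 535.07], [-0.17, -0.93, -0.31, -60.23], [-0.0, 0.31, -0.95, 472.32], [0.0, 0.0, 0.0, 1.0]]
[556. 143.] 868 78.84343044388432 [ 820.2 -156.8] [  3.7 161.9] 0.3
[197. 104.] 3033 79.48503403098915 [458.9 -68.6] [56.  56.3] 74.5
[393. 127.] 2893 79.43439533088318 [ 654.  -126.3] [56.5 56. ] 9.2
[533. 272.] 1176 80.10142137315265 [ 802.  -332.4] [205.8   6. ] 88.9
[260. 252.] 2093 79.56269303068736 [ 491.5 -243.1] [55.5 56.2] 88.9
[298. 351.] 506 81.50547950914782 [ 511.3 -396.2] [76.  49.4] 7.6
[527.  93.] 887 30.02451366126187 [ 820.1 -132.7] [213.6   3.3] 89.8
```

View pics/w1.png

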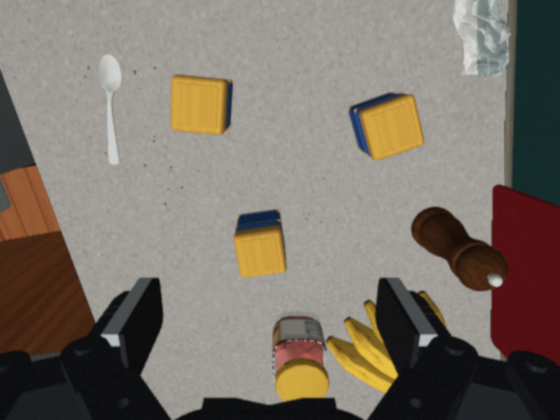

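Wrist view: tins at (197,104), (393,127) and (260,252), all with tops near 80 mm. The jar and the mill are clear of them. I'll take the tin at (197,104) first.

```bash
python3 -c "
from h import *
go(457,-67.5,40,74.3)"
```

```text
clock 1.40 [ 520.7 -138.8  330. ] shift [ 59.  -75.  290.1] turn [-0.  -0.   0.1] rows 4.9
```

```bash
python3 jog.py '[[20,-25,40,0,0,0.05],[40,-50,90,0,0,0.1],[55,-70,140,0,0,0.1],[59,-75,190,0,0,0.1],[59,-75,230,0,0,0.1],[59,-75,265,0,0,0.1],[59,-75,290,0,0,0.1],[59,-75,290,0,0,0.1]]' 85
python3 jog.py '[[0,0,0,0,0,0],[0,0,0,0,0,0],[0,0,0,0,0,0],[0,0,0,0,0,0],[0,0,0,0,0,0]]' 50 50
python3 -c "
from h import *
o=robot.observe();print(o['joints'],o['contact_force'],o['effort'])
go(457,-67.5,40,74.3)"
```

```text
clock: 2.4
eef_pos: [454.9, -71.0, 38.8]
orientation: [-0.001, 0.798, 0.602, -0.002]
contact_force: [-1.2, -0.3, -1.0]
opening: 85.0
gripper_force: 0.0
clock: 3.02
eef_pos: [458.0, -69.9, 41.7]
orientation: [0.001, 0.798, 0.603, 0.001]
contact_force: [0.4, -2.2, 7.8]
opening: 55.6
gripper_force: 53.6
[ 0.30680197  0.45013628 -0.34728709  2.17815019  0.288055    0.55274519
 -0.53074389] [ 0.41935682 -2.17426421  7.80179602] [-8.71806443e-01 -4.17440557e+01 -3.34115781e+00 -1.43662709e+01
 -1.81319034e-01 -3.71744195e-01  1.53946818e-02]
clock 3.02 [458.  -69.9  41.7] shift [ 2.  -1.6  1.7] turn [ 0.003  0.    -0.002] rows 0.0
```

```bash
python3 jog.py '[[0,0,-8,0,0,0],[0,0,-25,0,0,0],[0,0,-60,0,0,0],[0,0,-100,0,0,0],[0,0,-130,0,0,0],[0,0,-145,0,0,0],[0,0,-150,0,0,0],[0,0,-150,0,0,0],[0,0,-150,0,0,0]]' - 60
python3 - <<'E'
from h import *
o=robot.observe();print(o['contact_force'],o['joint_vel'].round(3) if hasattr(o['joint_vel'],'round') else '')
go(545,260,250,127)
E
```

```text
clock: 4.15
eef_pos: [455.8, -69.1, 189.1]
orientation: [-0.001, 0.797, 0.604, -0.001]
contact_force: [-0.7, 0.1, -6.8]
opening: 55.4
gripper_force: 66.9
[-0.70586663  0.13724804 -6.83321839] [-0.     0.    -0.001 -0.005 -0.003  0.002 -0.   ]
clock 4.15 [455.8 -69.1 189.1] shift [341.   -3.6 -61. ] turn [-0.002 -0.001 -0.921] rows 5.5
```

```bash
python3 -c "
from h import *
go(561,249,320,127)"
```

```text
clock 4.15 [455.8 -69.1 189.1] shift [ 334.7   14.6 -131. ] turn [-0.002 -0.001 -0.921] rows 5.8
```

```bash
python3 jog.py '[[20,1,-15,0,0,-0.06],[60,3,-35,0,0,-0.18],[110,5,-60,0,0,-0.32],[165,7,-85,0,0,-0.48],[220,10,-105,0,0,-0.63],[270,12,-120,0,0,-0.77],[310,14,-128,0,0,-0.86],[330,15,-131,0,0,-0.91],[335,15,-131,0,0,-0.921],[335,15,-131,0,0,-0.921]]'
python3 - <<'E'
from h import *
print(robot.observe()['contact_force'],robot.observe()['joints'])
p,d,W,i=tops("wrist",save="pics/w2.png")
hsv=cv2.cvtColor(p,cv2.COLOR_RGB2HSV);np.savez("w2.npz",p=p,d=d,T=i['T'])
z=W[...,2]
print(robot.observe()['contact_force'])
for b,c in blobs((d>0)&(z>26)&(z<34),500): print(np.round(c),b.sum(),W[b][:,2].mean(),*rect(W[b]))
for b,c in blobs((d>0)&(z>4)&(z<12),300): print("floor",np.round(c),b.sum(),W[b][:,2].mean(),*rect(W[b]))
E
```

```text
clock: 5.4
eef_pos: [561.8, 248.3, 320.6]
orientation: [-0.0, 0.446, 0.895, -0.001]
contact_force: [-1.2, -0.1, -7.9]
opening: 55.3
gripper_force: 67.3
[-1.19248459 -0.07055601 -7.88415432] [ 0.00590992  0.39295302 -0.70646636  1.55834246  0.26201222  1.28918937
 -0.09136189]
[ 3.63476506e-03 -2.15994701e-01 -8.06121553e+00]
[271. 101.] 8260 29.419864605502116 [535.6 286.4] [ 95.2 180.3] 36.9
[515. 188.] 539 30.121531379587562 [819.9 384. ] [157.3   3.5] 90.0
floor [271.  79.] 3084 7.612851011825473 [512.9 316.5] [62.3 61.3] 36.9
floor [ 45. 109.] 1256 8.22328060367296 [319.6 130.4] [33.4 66.9] 36.4
floor [510. 176.] 591 7.337304282563908 [818.2 400.4] [130.    6.4] 89.6
floor [271. 169.] 2267 7.610359355900297 [576.4 232.2] [62.1 56.5] 36.8
floor [ 14. 220.] 309 6.331231298660365 [349.7 -21.3] [51.6 26.9] 63.3
```

View pics/w2.png

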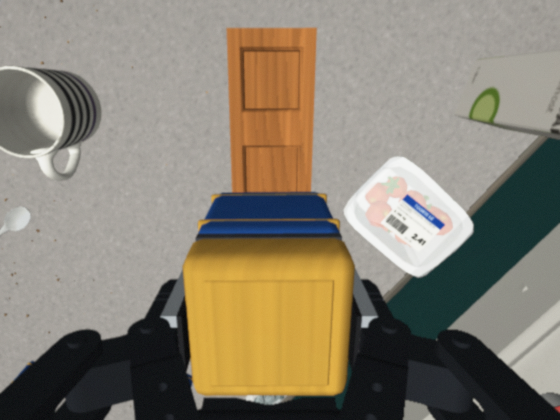

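```bash
cat >> h.py <<'E'
def held(d,i,o):
    "centre of the held lid's top face, relative to the TCP along tool x,y,-z"
    W=world(d,i);e=np.array(o['eef_pos']);q=o['orientation'];r=R.from_quat(np.r_[q[1:],q[0]])
    L=(W-e)@r.as_matrix();m=(d>0)&(abs(L[...,0])<45)&(abs(L[...,1])<40)&(L[...,2]<-25)&(L[...,2]>-60)
    z=np.median(L[m][:,2]);m&=abs(L[...,2]-z)<3
    b=max(blobs(m),key=lambda b:b[0].sum())[0];c,s,a=rect(L[b]);yaw=np.rad2deg(np.arctan2(*r.as_matrix()[[1,0],0]))
    print("held top z %.1f"%z,c,s,a,"tool yaw %.1f"%yaw,"world",np.round(r.apply(np.r_[c,z])+e,1))
E
python3 - <<'E'
from h import *
f=np.load("w2.npz");i=robot.camera_info("wrist");i['T']=f['T'];o=robot.observe();held(f['d'],i,o)
go(512.9,316.5,150,126.9);print(o['contact_force'])
E
```

```text
held top z -38.0 [2.1 0.7] [68.7 55.3] 89.2 tool yaw 126.9 world [561.3 249.9 358.7]
clock 5.45 [561.9 247.7 320.7] shift [ 84.6   2.4 170.6] turn [-0.002  0.001  0.   ] rows 3.0
[ 3.63476506e-03 -2.15994701e-01 -8.06121553e+00]
```

```bash
python3 - <<'E'
import re
s=open('h.py').read()
s=s.replace("def held(d,i,o):","def held(d,i,o,p):").replace("z=np.median(L[m]","h=cv2.cvtColor(p,cv2.COLOR_RGB2HSV);m&=(h[...,0]>15)&(h[...,0]<26)&(h[...,1]>120);z=np.median(L[m]")
open('h.py','w').write(s)
E
python3 - <<'E'
from h import *
f=np.load("w2.npz");i=robot.camera_info("wrist");i['T']=f['T'];o=robot.observe();held(f['d'],i,o,f['p'])
E
```

```text
held top z -37.9 [2.1 0.5] [55.1 55.3] 89.2 tool yaw 126.9 world [561.1 249.7 358.6]
```

```bash
python3 jog.py '[[20,0,30,0,0,0],[50,1,80,0,0,0],[75,2,130,0,0,0],[82,2,175,0,0,0],[82.5,2,205,0,0,0],[82.5,2,220,0,0,0],[82.5,2,220,0,0,0],[82.5,2,220,0,0,0]]'
python3 - <<'E'
from h import *
x=np.array([np.cos(np.deg2rad(126.9)),np.sin(np.deg2rad(126.9))]);y=np.array([x[1],-x[0]])
t=np.array([512.9,316.5])-2.1*x-.5*y
go(*t,50,126.9);print(robot.observe()['contact_force'])
E
```

```text
clock: 6.45
eef_pos: [515.2, 316.6, 102.9]
orientation: [0.001, 0.447, 0.895, 0.001]
contact_force: [0.6, 0.7, -7.5]
opening: 55.5
gripper_force: 67.3
clock 6.45 [515.2 316.6 102.9] shift [-0.8 -2.6 52.9] turn [0.003 0.    0.001] rows 0.8
[ 0.56557233  0.72523317 -7.47317803]
```

```bash
cat >> h.py <<'E'
def avg(n=5):
    a=[]
    for _ in range(n): robot.read_camera("side");o=robot.observe();a.append(np.r_[o['eef_pos'],o['contact_force']])
    print("avg",np.mean(a,0).round(1),"std",np.std(a,0).round(1));return np.mean(a,0)
def rel(e,x,y,z,yaw):
    t=np.deg2rad(yaw);d=np.array([x,y,z])-e[:3];print("shift",np.round([d[0]*np.cos(t)+d[1]*np.sin(t),d[0]*np.sin(t)-d[1]*np.cos(t),-d[2]],1))
E
python3 - <<'E'
from h import *
e=avg();x=np.array([np.cos(np.deg2rad(126.9)),np.sin(np.deg2rad(126.9))]);y=np.array([x[1],-x[0]])
rel(e,*(np.array([512.9,316.5])-2.1*x-.5*y),50,126.9)
E
```

```text
avg [ 5.148e+02  3.167e+02  1.026e+02  1.000e-01 -1.000e-01 -7.400e+00] std [0.3 0.1 0.3 0.4 0.3 0.6]
shift [-1.1 -2.2 52.6]
```

```bash
python3 jog.py '[[-0.9,-1.8,5,0,0,0],[-0.9,-1.8,15,0,0,0],[-0.9,-1.8,25,0,0,0],[-0.9,-1.8,32,0,0,0],[-0.9,-1.8,38,0,0,0],[-0.9,-1.8,43,0,0,0],[-0.9,-1.8,47,0,0,0]]'
python3 jog.py '[[0,0,2,0,0,0],[0,0,4,0,0,0],[0,0,4,0,0,0]]'
```

```text
clock: 7.58
eef_pos: [513.2, 314.5, 54.1]
orientation: [0.0, 0.446, 0.895, 0.0]
contact_force: [-0.7, -0.2, -8.0]
opening: 55.1
gripper_force: 67.5
clock: 7.95
eef_pos: [513.1, 314.4, 50.3]
orientation: [0.0, 0.446, 0.895, -0.0]
contact_force: [0.2, 0.1, -7.4]
opening: 55.4
gripper_force: 67.5
```

```bash
python3 jog.py '[[0,0,1,0,0,0],[0,0,1,0,0,0]]'
python3 jog.py '[[0,0,0,0,0,0],[0,0,0,0,0,0],[0,0,0,0,0,0]]' 85
python3 jog.py '[[0,0,-15,0,0,0],[0,0,-50,0,0,0],[0,0,-105,0,0,0],[0,0,-160,0,0,0],[0,0,-210,0,0,0],[0,0,-245,0,0,0],[0,0,-265,0,0,0],[0,0,-270,0,0,0],[0,0,-270,0,0,0]]'
python3 - <<'E'
from h import *
p,d,W,i=tops("wrist");z=W[...,2]
for b,c in blobs((d>0)&(((z>26)&(z<34))|((z>82)&(z<94))),500): print(np.round(c),b.sum(),W[b][:,2].mean(),*rect(W[b]))
e=avg(3)
go(652.5,-125.8,110,99.2)
E
```

```text
clock: 8.2
eef_pos: [513.3, 314.6, 49.8]
orientation: [0.0, 0.446, 0.895, 0.0]
contact_force: [-1.0, -1.1, -2.6]
opening: 55.2
gripper_force: 67.8
clock: 8.57
eef_pos: [513.5, 314.9, 49.7]
orientation: [0.0, 0.446, 0.895, 0.001]
contact_force: [-0.6, 0.1, 0.3]
opening: 85.0
gripper_force: 0.0
clock: 9.7
eef_pos: [512.8, 314.1, 318.3]
orientation: [-0.0, 0.446, 0.895, -0.001]
contact_force: [-0.0, 0.1, -0.9]
opening: 84.9
gripper_force: 0.0
[385.  53.] 526 28.73460179821519 [542.1 478.7] [32.8 25.5] 16.5
[270. 211.] 13471 42.00060560441043 [576.3 232. ] [ 95.3 315.4] 37.0
[ 41. 194.] 1456 74.78512296727116 [336.8 145.3] [83.8 86.7] 27.2
[511. 293.] 1113 87.97149820391954 [820.1 358.6] [148.7   4.2] 89.8
avg [ 5.127e+02  3.140e+02  3.178e+02  2.000e-01 -0.000e+00 -3.000e-01] std [0.  0.1 0.1 0.5 0.5 0.2]
clock 9.90 [512.7 314.1 317.9] shift [-435.4 -152.8  208.1] turn [-0.002  0.     0.486] rows 8.1
```

```bash
python3 jog.py '[[-30,-10,0,0,0,0.05],[-85,-30,0,0,0,0.12],[-140,-49,20,0,0,0.2],[-195,-68,60,0,0,0.28],[-250,-88,100,0,0,0.36],[-305,-107,140,0,0,0.42],[-360,-126,175,0,0,0.47],[-410,-144,200,0,0,0.486],[-435,-153,208,0,0,0.486],[-435,-153,208,0,0,0.486]]'
python3 - <<'E'
from h import *
e=avg(3);go(652.5,-125.8,39.5,99.2)
E
```

```text
clock: 11.15
eef_pos: [651.2, -131.4, 107.7]
orientation: [-0.001, 0.651, 0.759, -0.002]
contact_force: [0.3, 0.2, -0.2]
opening: 84.7
gripper_force: 0.0
avg [ 6.522e+02 -1.253e+02  1.101e+02  4.000e-01  7.000e-01  6.000e-01] std [0.4 1.7 0.8 0.3 0.2 0.3]
clock 11.30 [ 652.6 -123.5  111. ] shift [-2.3 -0.5 71.5] turn [-0.    -0.001  0.001] rows 1.1
```

```bash
python3 jog.py '[[-0.5,0,20,0,0,0],[-0.5,0,45,0,0,0],[-0.5,0,62,0,0,0],[-0.5,0,70,0,0,0],[-0.5,0,71,0,0,0]]'
python3 jog.py '[[0,0,0,0,0,0],[0,0,0,0,0,0],[0,0,0,0,0,0],[0,0,0,0,0,0],[0,0,0,0,0,0]]' 50 60
python3 jog.py '[[0,0,-8,0,0,0],[0,0,-25,0,0,0],[0,0,-60,0,0,0],[0,0,-100,0,0,0],[0,0,-130,0,0,0],[0,0,-145,0,0,0],[0,0,-150,0,0,0],[0,0,-150,0,0,0]]'
python3 - <<'E'
from h import *
e=avg(4);go(588,216,300,127)
E
```

```text
clock: 11.92
eef_pos: [652.8, -125.1, 39.9]
orientation: [-0.0, 0.648, 0.761, -0.0]
contact_force: [-0.5, -0.2, 0.5]
opening: 84.8
gripper_force: 0.0
clock: 12.55
eef_pos: [653.8, -125.5, 41.4]
orientation: [0.001, 0.648, 0.761, 0.0]
contact_force: [0.4, -0.5, 5.4]
opening: 55.8
gripper_force: 64.7
clock: 13.55
eef_pos: [652.3, -125.5, 189.5]
orientation: [-0.001, 0.648, 0.761, -0.0]
contact_force: [0.2, 0.2, -1.5]
opening: 55.1
gripper_force: 63.9
avg [ 6.522e+02 -1.255e+02  1.889e+02 -1.000e-01 -3.000e-01 -2.300e+00] std [0.1 0.  0.1 0.1 0.4 0.5]
clock 13.75 [ 652.3 -125.4  189. ] shift [ 347.4   -9.2 -110.7] turn [-0.002 -0.001 -0.486] rows 5.8
```

```bash
python3 -c "
from h import *
go(627,164,270,127)"

```

```text
clock 13.75 [ 652.3 -125.4  189. ] shift [289.8  21.1 -80.8] turn [-0.002 -0.001 -0.486] rows 4.8
```

```bash
python3 jog.py '[[15,1,-12,0,0,-0.03],[50,4,-30,0,0,-0.09],[95,7,-48,0,0,-0.17],[145,11,-62,0,0,-0.26],[195,14,-72,0,0,-0.34],[240,18,-78,0,0,-0.42],[272,20,-81,0,0,-0.46],[286,21,-81,0,0,-0.48],[290,21,-81,0,0,-0.486],[290,21,-81,0,0,-0.486]]'
cat >> h.py <<'E'
def place():
    avg(4);o=robot.observe();i=robot.camera_info("wrist");p,d=robot.read_camera("wrist");held(d,i,o,p)
    W=world(d,i);z=W[...,2]
    for lo,hi in((26,34),(4,12),(82,94)):
        for b,c in blobs((d>0)&(z>lo)&(z<hi)&(abs(W[...,0]-575)<120)&(abs(W[...,1]-232)<160),300): print(lo,np.round(c),b.sum(),*rect(W[b]))
    avg(3)
E
python3 -c "
from h import *
place()"
```

```text
clock: 15.0
eef_pos: [627.5, 163.1, 271.2]
orientation: [0.0, 0.447, 0.895, -0.0]
contact_force: [0.3, -0.8, -2.8]
opening: 55.5
gripper_force: 63.9
avg [ 6.278e+02  1.625e+02  2.711e+02  7.000e-01 -1.000e-01 -2.000e+00] std [0.  0.1 0.  0.4 0.3 0.3]
held top z -38.5 [-0.7  0.2] [55.1 55.3] 0.2 tool yaw 126.9 world [628.4 162.2 309.6]
26 [270.  85.] 11995 [593.  210.4] [ 95.3 186.7] 37.0
4 [270.  75.] 3959 [576.2 232.8] [62.2 61.8] 36.9
4 [270. 173.] 2480 [637.8 150.6] [62.4 49.5] 36.3
avg [ 6.276e+02  1.634e+02  2.712e+02  2.000e-01  3.000e-01 -1.800e+00] std [0.  0.2 0.  0.2 0.4 0.5]
```

```bash
python3 jog.py '[[15,0,15,0,0,0],[45,0,45,0,0,0],[75,0.5,85,0,0,0],[86,0.5,120,0,0,0],[87.4,0.5,145,0,0,0],[87.4,0.5,160,0,0,0],[87.4,0.5,168,0,0,0],[87.4,0.5,168,0,0,0]]'
python3 -c "
from h import *
e=avg(5);rel(e,575.7,232.8,49.5,126.9)"
```

```text
clock: 16.4
eef_pos: [575.3, 234.2, 103.2]
orientation: [-0.0, 0.446, 0.895, -0.0]
contact_force: [0.3, -0.3, -1.1]
opening: 55.5
gripper_force: 63.9
avg [ 5.758e+02  2.345e+02  1.041e+02 -1.000e-01  0.000e+00 -1.900e+00] std [0.1 0.  0.2 0.4 0.5 0.6]
shift [-1.3 -1.1 54.6]
```

```bash
python3 jog.py '[[-1.2,-1,5,0,0,0],[-1.2,-1,15,0,0,0],[-1.2,-1,26,0,0,0],[-1.2,-1,35,0,0,0],[-1.2,-1,42,0,0,0],[-1.2,-1,48,0,0,0],[-1.2,-1,52,0,0,0],[-1.2,-1,54,0,0,0],[-1.2,-1,55,0,0,0],[-1.2,-1,55,0,0,0]]'
```

```text
clock: 17.9
eef_pos: [575.1, 232.7, 49.3]
orientation: [0.0, 0.446, 0.895, -0.0]
contact_force: [-2.5, -1.2, 5.7]
opening: 55.3
gripper_force: 64.7
```

Seated (it takes upward contact at the expected height). I'll release, rise and go for the third tin.

```bash
python3 jog.py '[[0,0,0,0,0,0],[0,0,0,0,0,0],[0,0,0,0,0,0]]' 85
python3 jog.py '[[0,0,-15,0,0,0],[0,0,-50,0,0,0],[0,0,-105,0,0,0],[0,0,-140,0,0,0],[0,0,-160,0,0,0],[0,0,-160,0,0,0]]'
python3 - <<'E'
from h import *
place();go(489,-242,112,89)
E
```

```text
clock: 18.27
eef_pos: [575.3, 232.8, 48.4]
orientation: [0.0, 0.446, 0.895, 0.0]
contact_force: [0.5, 0.3, -0.3]
opening: 85.1
gripper_force: 0.0
clock: 19.02
eef_pos: [575.7, 233.0, 209.7]
orientation: [0.001, 0.446, 0.895, 0.001]
contact_force: [0.2, 0.1, -0.5]
opening: 84.9
gripper_force: 0.0
avg [ 5.745e+02  2.321e+02  2.070e+02 -5.000e-01 -1.000e-01 -7.000e-01] std [0.3 0.2 0.6 0.4 0.6 0.2]
  return _methods._mean(a, axis=axis, dtype=dtype,
  ret = ret.dtype.type(ret / rcount)
Traceback (most recent call last):
  File "h.py", line 37, in place
    avg(4);o=robot.observe();i=robot.camera_info("wrist");p,d=robot.read_camera("wrist");held(d,i,o,p)
                                                                                         ~~~~^^^^^^^^^
  File "h.py", line 28, in held
    b=max(blobs(m),key=lambda b:b[0].sum())[0];c,s,a=rect(L[b]);yaw=np.rad2deg(np.arctan2(*r.as_matrix()[[1,0],0]))
      ~~~^^^^^^^^^^^^^^^^^^^^^^^^^^^^^^^^^^
ValueError: max() iterable argument is empty
```

```bash
python3 -c "
from h import *
go(489.5,-242,112,89)"
```

```text
clock 19.27 [574.4 232.1 206.5] shift [-327.6 -352.9   95.3] turn [-0.003  0.     0.663] rows 7.9
```

```bash
python3 jog.py '[[-20,-22,0,0,0,0.05],[-60,-65,0,0,0,0.13],[-103,-110,0,0,0,0.23],[-145,-156,0,0,0,0.33],[-187,-202,0,0,0,0.43],[-230,-248,20,0,0,0.53],[-270,-290,50,0,0,0.61],[-303,-326,75,0,0,0.65],[-322,-347,90,0,0,0.663],[-327.6,-353,95,0,0,0.663]]'
python3 jog.py '[[0,0,0,0,0,0],[0,0,0,0,0,0],[0,0,0,0,0,0]]'
python3 - <<'E'
from h import *
e=avg(3);rel(e,489.5,-242,39.5,89)
E
```

```text
clock: 20.52
eef_pos: [489.5, -242.2, 111.9]
orientation: [-0.001, 0.714, 0.7, -0.0]
contact_force: [0.9, 0.2, 1.1]
opening: 84.9
gripper_force: 0.0
clock: 20.9
eef_pos: [491.5, -240.0, 114.1]
orientation: [0.001, 0.712, 0.702, 0.0]
contact_force: [0.9, 0.3, 0.7]
opening: 84.8
gripper_force: 0.0
avg [ 4.911e+02 -2.406e+02  1.139e+02 -2.000e-01 -2.000e-01 -3.000e-01] std [0.1 0.2 0.1 0.5 0.3 0.5]
shift [-1.5 -1.5 74.4]
```

```bash
python3 jog.py '[[-1.5,-1.5,20,0,0,0],[-1.5,-1.5,45,0,0,0],[-1.5,-1.5,64,0,0,0],[-1.5,-1.5,73,0,0,0],[-1.5,-1.5,74,0,0,0]]'
python3 jog.py '[[0,0,0,0,0,0],[0,0,0,0,0,0],[0,0,0,0,0,0],[0,0,0,0,0,0],[0,0,0,0,0,0]]' 50 60
python3 jog.py '[[0,0,-8,0,0,0],[0,0,-25,0,0,0],[0,0,-60,0,0,0],[0,0,-100,0,0,0],[0,0,-130,0,0,0],[0,0,-145,0,0,0],[0,0,-150,0,0,0],[0,0,-150,0,0,0]]'
python3 - <<'E'
from h import *
e=avg(4);go(676,99,270,127)
E
```

```text
clock: 21.68
eef_pos: [488.9, -242.7, 38.9]
orientation: [-0.0, 0.713, 0.701, -0.0]
contact_force: [1.0, 0.0, 0.4]
opening: 85.0
gripper_force: 0.0
clock: 22.3
eef_pos: [490.2, -243.2, 40.4]
orientation: [0.001, 0.713, 0.701, 0.001]
contact_force: [0.2, -0.5, 5.9]
opening: 55.1
gripper_force: 65.2
clock: 23.3
eef_pos: [488.4, -242.7, 188.6]
orientation: [-0.001, 0.713, 0.701, -0.0]
contact_force: [0.7, 0.3, -3.0]
opening: 55.5
gripper_force: 64.5
avg [ 4.882e+02 -2.426e+02  1.882e+02 -2.000e-01  2.000e-01 -3.500e+00] std [0.1 0.  0.1 0.3 0.4 0.4]
clock 23.50 [ 488.3 -242.6  188.2] shift [344.8 181.7 -81.8] turn [-0.001 -0.001 -0.663] rows 6.4
```

```bash
python3 jog.py '[[15,8,-12,0,0,-0.03],[52,27,-30,0,0,-0.1],[100,52,-48,0,0,-0.2],[152,79,-62,0,0,-0.31],[204,107,-72,0,0,-0.42],[255,134,-78,0,0,-0.52],[300,158,-81,0,0,-0.6],[330,174,-81,0,0,-0.645],[344.8,181.7,-81.8,0,0,-0.663],[344.8,181.7,-81.8,0,0,-0.663]]'
python3 jog.py '[[0,0,0,0,0,0],[0,0,0,0,0,0]]'
python3 -c "
from h import *
place()"
```

```text
clock: 24.75
eef_pos: [676.4, 100.2, 271.2]
orientation: [-0.0, 0.445, 0.895, 0.0]
contact_force: [-0.7, -0.8, -3.9]
opening: 55.3
gripper_force: 64.9
clock: 25.0
eef_pos: [676.3, 96.7, 271.2]
orientation: [0.0, 0.447, 0.894, -0.001]
contact_force: [-0.8, 0.3, -3.1]
opening: 55.2
gripper_force: 64.9
avg [ 6.764e+02  9.750e+01  2.713e+02  4.000e-01 -4.000e-01 -3.400e+00] std [0.  0.4 0.  0.3 0.3 0.6]
held top z -39.3 [-0.7  0.2] [55.  55.1] 0.2 tool yaw 127.0 world [677.   97.6 310.6]
26 [269.  73.] 9600 [628.4 163.7] [ 95.2 142.3] 37.0
4 [270. 100.] 3779 [639.6 148.7] [62.3 62.3] 36.9
avg [ 6.765e+02  9.860e+01  2.712e+02 -4.000e-01  1.000e-01 -3.200e+00] std [0.  0.1 0.  0.5 0.7 0.3]
```

```bash
python3 jog.py '[[15,0,15,0,0,0],[40,0,45,0,0,0],[57,0.3,85,0,0,0],[62,0.3,120,0,0,0],[62.5,0.3,145,0,0,0],[62.5,0.3,160,0,0,0],[62.5,0.3,167,0,0,0],[62.5,0.3,167,0,0,0]]'
python3 -c "
from h import *
e=avg(5);rel(e,639,149,48.7,126.9)"
```

```text
clock: 26.4
eef_pos: [639.2, 149.1, 104.2]
orientation: [0.0, 0.446, 0.895, 0.0]
contact_force: [0.0, 0.3, -3.6]
opening: 55.5
gripper_force: 65.0
avg [ 6.397e+02  1.491e+02  1.051e+02 -1.000e-01  3.000e-01 -3.100e+00] std [0.1 0.  0.1 0.1 0.4 0.5]
shift [ 0.3 -0.6 56.4]
```

```bash
python3 jog.py '[[0,-0.6,5,0,0,0],[0,-0.6,15,0,0,0],[0,-0.6,26,0,0,0],[0,-0.6,35,0,0,0],[0,-0.6,43,0,0,0],[0,-0.6,49,0,0,0],[0,-0.6,53,0,0,0],[0,-0.6,55,0,0,0],[0,-0.6,56.5,0,0,0],[0,-0.6,56.5,0,0,0]]'
python3 jog.py '[[0,0,0,0,0,0],[0,0,0.5,0,0,0]]'
```

```text
clock: 27.9
eef_pos: [638.7, 148.6, 48.4]
orientation: [0.0, 0.446, 0.895, -0.0]
contact_force: [-2.8, -1.6, 3.6]
opening: 55.3
gripper_force: 65.7
clock: 28.15
eef_pos: [638.7, 148.6, 48.4]
orientation: [0.0, 0.446, 0.895, -0.0]
contact_force: [-6.1, -2.7, 12.9]
opening: 55.4
gripper_force: 66.5
```

```bash
python3 jog.py '[[0,0,0,0,0,0],[0,0,0,0,0,0],[0,0,0,0,0,0]]' 85
python3 jog.py '[[0,0,-15,0,0,0],[0,0,-50,0,0,0],[10,0,-105,0,0,0],[50,0,-150,0,0,0],[95,0,-190,0,0,0],[135,0,-220,0,0,0],[165,0,-240,0,0,0],[180,0,-250,0,0,0],[185,0,-250,0,0,0],[185,0,-250,0,0,0]]'
python3 - <<'E'
from h import *
avg(3);p,d,W,i=tops("wrist",save="pics/w3.png");z=W[...,2]
for lo,hi in((26,34),(82,94)):
    for b,c in blobs((d>0)&(z>lo)&(z<hi)&(abs(W[...,0]-575)<120)&(abs(W[...,1]-232)<170),300): print(lo,np.round(c),b.sum(),W[b][:,2].mean().round(1),*rect(W[b]))
go(513.1,314.6,112,126.9)
E
```

```text
clock: 28.52
eef_pos: [638.8, 148.5, 47.0]
orientation: [0.0, 0.446, 0.895, 0.0]
contact_force: [0.1, -0.3, 0.8]
opening: 84.9
gripper_force: 0.0
clock: 29.78
eef_pos: [527.6, 295.0, 296.0]
orientation: [-0.0, 0.447, 0.895, -0.001]
contact_force: [0.2, -0.5, -0.6]
opening: 85.3
gripper_force: 0.0
avg [ 5.279e+02  2.946e+02  2.959e+02 -1.000e-01 -7.000e-01  0.000e+00] std [0.  0.1 0.  0.1 0.2 0.1]
26 [271. 195.] 10176 29.5 [576.4 232.1] [ 95.4 315.1] 36.9
82 [269. 143.] 3451 87.5 [512.5 315.7] [55.9 55.6] 37.2
82 [270. 244.] 2670 87.5 [575.  232.6] [55.6 55. ] 37.1
82 [270. 331.] 2121 87.5 [638.2 148.6] [55.7 55.3] 36.7
clock 29.98 [527.8 294.9 296.2] shift [ 24.6   0.3 184.2] turn [-0.002  0.     0.   ] rows 3.0
```

View pics/w3.png

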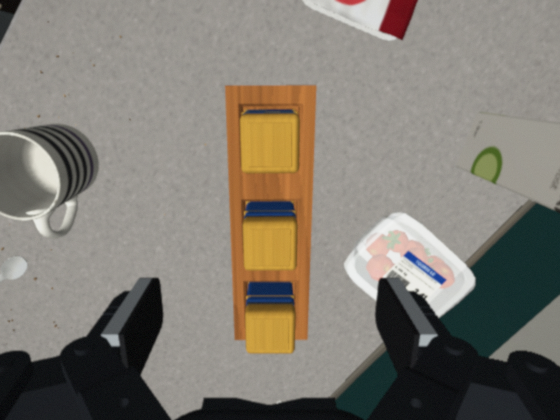

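The picture shows all three tins seated, at (269,143), (270,244) and (270,331), with tops level at 88 mm. The heavy tin (7.4 N against 2.0 and 3.3 N) is in hole0 at (269,143), so that is the one to lift.

```bash
python3 jog.py '[[10,0,30,0,0,0],[22,0,80,0,0,0],[24.5,0,130,0,0,0],[24.5,0,175,0,0,0],[24.5,0,210,0,0,0],[24.5,0,233,0,0,0],[24.5,0,244,0,0,0],[24.5,0,247,0,0,0],[24.5,0,247,0,0,0]]'
python3 jog.py '[[0,0,0,0,0,0],[0,0,0,0,0,0],[0,0,0,0,0,0],[0,0,0,0,0,0],[0,0,0,0,0,0]]' 50 60
python3 jog.py '[[0,0,-5,0,0,0],[0,0,-13,0,0,0],[0,0,-23,0,0,0],[0,0,-40,0,0,0],[0,0,-70,0,0,0],[0,0,-105,0,0,0],[0,0,-140,0,0,0],[0,0,-160,0,0,0],[0,0,-170,0,0,0],[0,0,-172,0,0,0]]'
python3 jog.py '[[0,0,0,0,0,0],[0,0,0,0,0,0],[0,0,0,0,0,0],[0,0,0,0,0,0]]'
python3 - <<'E'
from h import *
avg(4);o=robot.observe();p,d,W,i=tops("wrist");held(d,i,o,p)
p,d,W,i=tops("side",save="pics/s4.png");z=W[...,2]
for b,c in blobs((d>0)&(z>83)&(z<93)&(abs(W[...,0]-575)<120)&(abs(W[...,1]-232)<170),50): print(np.round(c),b.sum(),W[b][:,2].mean().round(1),*rect(W[b]))
E
```

```text
clock: 31.1
eef_pos: [513.0, 316.1, 50.8]
orientation: [0.0, 0.446, 0.895, 0.0]
contact_force: [-0.6, 1.1, -0.3]
opening: 85.2
gripper_force: 0.0
clock: 31.72
eef_pos: [512.8, 315.9, 51.1]
orientation: [0.0, 0.446, 0.895, 0.0]
contact_force: [-1.9, -1.2, 5.7]
opening: 55.4
gripper_force: 65.2
clock: 32.98
eef_pos: [512.4, 315.5, 222.0]
orientation: [-0.0, 0.446, 0.895, -0.0]
contact_force: [-0.8, -0.3, -7.7]
opening: 55.3
gripper_force: 66.0
clock: 33.48
eef_pos: [512.4, 315.8, 221.8]
orientation: [-0.0, 0.446, 0.895, -0.0]
contact_force: [0.6, -0.8, -8.2]
opening: 55.2
gripper_force: 66.0
avg [ 5.125e+02  3.158e+02  2.220e+02  2.000e-01 -2.000e-01 -7.100e+00] std [0.  0.  0.1 0.5 0.7 0.1]
held top z -36.6 [0.1 0. ] [55.1 55.4] 89.6 tool yaw 127.0 world [512.4 315.9 258.7]
[233. 237.] 216 87.4 [637.6 149.2] [54.9 59.7] 36.6
[251. 254.] 270 87.4 [573.8 233.7] [55.8 55.5] 34.6
```

View pics/s4.png

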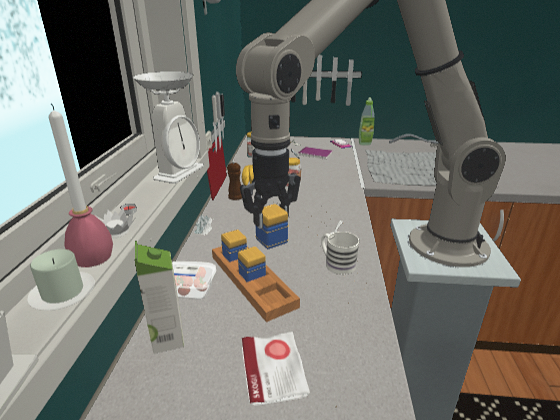

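The heavy tin hangs upright at (273,226), with its base about 179 mm up and 7.1 N on the wrist. The other two sit in their pockets at (233,237) and (251,254). I'm handing in.

```bash
python3 -c "
from plant import robot
print(robot.finish_job())"
```

```text
the job is handed in; nothing more can be done
None
```

I seated and released all three tins, then lifted the heaviest (about 0.74 kg) back out and handed in with it held upright, base about 18 cm above the worktop; the job took about 34 s of the 72 s, and no verdict was printed.

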